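Empty the parts cups and stack them away in the push-latch drawer

ROBOT

A 6-joint arm with a two-finger parallel gripper is mounted at the origin on a cart in front of the work surface, level with it; the furniture and walls round the work are solid. World frame = base frame: x ahead of the robot, y to its left, z up, the work surface at z = 0. Lengths are in m, angles in rad, forces in N, time in s.
With the tool pointing down it reaches from about 0.375 to 0.975 m from the base axis. Payload 3.8 kg.
Tool frame: the origin (TCP) lies midway between the tips of the shut fingers; the grasp point (between the pads) lies 19 mm behind it; z points along the fingers, y is the line along which they close (so a half turn about z gives the same grasp; the last joint's range is limited). The gripper opens to 85 mm and grips with 20 to 120 N. Pads are 22 mm wide; open, the fingers measure 114 mm over their backs; the gripper's body (76 mm by 85 mm) begins 54 mm behind the grasp point. The pads swing forward as they close: fully open they stand 13 mm farther back than shut.
Start: joints at [1.132, 0.264, 1.604, -0, 1.274, -0.037], TCP at [0.264, 0.621, 0.231] pointing down, gripper open.
Joint ranges: [-2.63, 2.63], [-0.94, 2.18], [0.31, 2.57], [-1.31, 4.45], [0, 2.66], [-2.55, 2.55]. Speed limits (rad/s): [2.57, 2.57, 3.14, 3.14, 3.14, 3.14].

INTERFACE

Orientations are given as a rotation vector (axis times angle).
In Python, from workcell import bot gives the robot as it stands.
- The arm moves only by the tool jog_arm, never from a script. Its argument "motion" is a list of rows, each a list of 5 numbers: the opening, from -1 (shut) to 1 (fully open), then the shift along the tool's x, y, z in mm, then the turn about the tool's z in degrees. In form: [[claw, x, y, z, twist], ...]. A call has 1 to 10 rows; each row shifts and turns the commanded pose from where the row before left it, along the tool's axes as they then stand; what a row does not reach is not made up. A row lasts 1/12 s, in which the tool goes at most 41.7 mm and 7.16 degrees, less where a joint would pass 70% of its speed; a pose out of reach is approached as far as the arm can. A call with a gripper value outside its range is refused whole. The fingers move at their own pace and stop on an object; "force" is the grip in N (left out, the last holds). Time passes only in rows, so rows that do not move let the fingers close. It gives the time, the measured TCP pose, the force, the opening and the grip force at its end, in the units of the state.
- bot.read_state(): the state, without advancing time (a new reading comes with each control period).
- bot.read_camera(name): name is "scene" or "top" or "wrist"; returns (picture, depth): 400x640x3 uint8, red, green, blue; 400x640 float32, m along the optical axis (not along the pixel's ray), 0 where there is no reading.
- bot.get_calibration(name): a dict with "vfov" (degrees; the focal length in pixels is half the picture's height over the tangent of half this angle, whatever the lens; pixels are square), "cx", "cy" (the principal point, pixels), "rvec" (rotation vector, rad) and "tvec" (3), from world to camera coordinates, as OpenCV has them; the wrist camera has in their place "tool_from_camera" (4x4, takes a point from camera to tool coordinates, whose origin is the TCP and whose axes are the flange's). Camera axes: x right, y down, z forward; pixel columns grow to the right and rows downward; lengths in m; the calibration is good to about 2 mm. A picture is of the moment at which its call begins: read the wrist's pose just before it. get_calibration takes no time and is no camera call.
- bot.finish_job(): hands the job in; it is judged then, once.
The state is a dict: "time": time; "q": joint angles; "joint_vel": joint speeds; "joint_torque": joint torques, N m; "tool_pos": TCP position; "tcp_rot": TCP orientation; "wrist_force": force on the tool from outside, world axes, zero at the start; "torque": the same for the moment, N m; "width": opening from 0.0 (shut) to 1.0 (fully open); "grip_force": force on a finger pad.
Only numpy, scipy, OpenCV 4.12 (cv2) and the standard library are available. Lean on these libraries where they do the work, as an engineer would, in place of code of your own. Each camera call takes 0.05 s, during which the arm holds its last target. There are 200 camera calls.

TASK

Empty the aluminium parts cups and put them away: press the front of the plywood cabinet's drawer so that its push-push latch lets go and it springs open, take any dowel offcut out of the cups and put it in the yellow tray, and nest every loose cup on the one standing in the drawer to make one straight, fully seated stack. Then push the drawer right in so that it latches, check that it has stayed shut, and leave the other tools where they are.

Things in the scene. Friction and masses are not known exactly. Their poses are not given: they have to be found in the camera images.
- cup_cabinet: plywood cabinet with a single drawer, fixed to the bench; carcass 176 mm deep (x), 136 mm wide (y) and 166 mm high; origin at the centre of its underside; -x is its front, out of which the drawer slides
- drawer (a joint): the drawer's travel in m: 0 = shut and latched, 0.13 = fully open (along the cabinet's -x), -0.010 = pressed in to its stop. A spring (5 N shut, 1 N open) drives it out; pushing it in slowly takes up to 10 N. Push-push latch: a shut drawer pressed to its stop and let go glides fully open in 1 to 3 s; an open one pushed in to its stop and let go springs back 10 mm and stays shut
- push_plate (a point): centre of the steel push plate (60 mm wide, 40 mm high) on the outside of the drawer's front, 28 mm below the front's upper edge (which is at height 140 mm; the carcass behind it is 166 mm high); it moves with the drawer and faces the cabinet's -x. The front panel is 14 mm thick
- cup_bay (a point): centre of the place in the drawer where the stack stands, on the drawer's floor (21 mm above the bench), 62 mm behind the inside of the drawer's front; it moves with the drawer. When the drawer is open it lies 78 mm in front of the carcass. A 12 mm high wooden frame holds the lowest cup's foot; the drawer's sides are 36 mm high
- cup_home_mid (a point): the cup that already stands in the drawer's bay, the bottom of the stack; like the loose cups in every way. The point is on its axis, 22 mm above its foot; z points from foot to mouth
- cup_a_mid (a point): a loose aluminium parts cup, open at the top (always there). All five cups are alike: 44 mm high; the lower 24 mm is a tapered body, 42 mm across at the foot and 51 mm at its top; the upper 20 mm is a straight band of 62 mm outside and 55 mm inside diameter, so that a nested cup's shoulder sits on the rim of the cup below and its rim stands 20 mm higher. 0.11 kg. The point is on the cup's axis, 22 mm above its foot and 22 mm below its rim; z points from foot to mouth
- cup_b_mid (a point): another loose parts cup like cup_a (absent in some starts); the point is on its axis, 22 mm above its foot; z points from foot to mouth
- cup_c_mid (a point): another loose parts cup like cup_a (absent in some starts); the point is on its axis, 22 mm above its foot; z points from foot to mouth
- cup_d_mid (a point): another loose parts cup like cup_a (absent in some starts); the point is on its axis, 22 mm above its foot; z points from foot to mouth
- hole_saw_mid (a point): red hole saw, 54 mm across and 70 mm high with its arbor, standing on its teeth; not part of the job. The point is on its axis 20 mm above the bench
- tape_measure_mid (a point): tape measure, 38x85x65 mm, standing; not part of the job. The point is near its middle, 20 mm above the bench
- dowel_p_mid (a point): a round wooden dowel offcut, 34 mm thick and 70 mm long, 0.045 kg, at first standing in cup_a on its 5 mm thick floor, so that it sticks out 31 mm above the rim (absent in some starts). The point is its centre; z runs along it
- dowel_q_mid (a point): a round wooden dowel offcut, 34 mm thick and 70 mm long, 0.045 kg, at first standing in the drawer's own cup, cup_home on its 5 mm thick floor, so that it sticks out 31 mm above the rim (absent in some starts). The point is its centre; z runs along it
- yellow_tray: open yellow plastic tray, 179 mm (x) by 258 mm (y) by 42 mm high, fixed; origin at the centre of its underside; its floor is 3 mm thick, its walls 3 mm thick and 40 mm high, and a 31 mm high divider crosses it at y = -30 mm; some screws are drawn in the smaller part, on the -y side. The larger part is centred at y = +46 mm
There are look-alikes about, which are no part of the job. Leave any turquoise look-alike of the part that bears dowel_p_mid alone.

How it is judged:
On the way, in this order (a step that is already met when the one before it is completed fails the run):
1. the latch has been pressed and the drawer has sprung open (value of joint drawer above 0.115 m), for 0.2 s.
2. with the drawer open, every loose cup that is there is nested in the stack on the cup in the drawer (value of joint drawer above 0.1 m and horizontal distance between each of cup_a_mid, cup_b_mid, cup_c_mid, cup_d_mid and cup_home_mid below 0.012 m and angle between each of cup_a_mid, cup_b_mid, cup_c_mid, cup_d_mid, cup_home_mid's own z axis and vertical below 0.12 rad and (z of cup_a_mid in the frame of cup_home_mid between 0.016 and 0.024 m or z of cup_a_mid in the frame of cup_home_mid between 0.036 and 0.044 m or z of cup_a_mid in the frame of cup_home_mid between 0.056 and 0.064 m or z of cup_a_mid in the frame of cup_home_mid between 0.076 and 0.084 m) and (z of cup_b_mid in the frame of cup_home_mid between 0.016 and 0.024 m or z of cup_b_mid in the frame of cup_home_mid between 0.036 and 0.044 m or z of cup_b_mid in the frame of cup_home_mid between 0.056 and 0.064 m or z of cup_b_mid in the frame of cup_home_mid between 0.076 and 0.084 m) and (z of cup_c_mid in the frame of cup_home_mid between 0.016 and 0.024 m or z of cup_c_mid in the frame of cup_home_mid between 0.036 and 0.044 m or z of cup_c_mid in the frame of cup_home_mid between 0.056 and 0.064 m or z of cup_c_mid in the frame of cup_home_mid between 0.076 and 0.084 m) and (z of cup_d_mid in the frame of cup_home_mid between 0.016 and 0.024 m or z of cup_d_mid in the frame of cup_home_mid between 0.036 and 0.044 m or z of cup_d_mid in the frame of cup_home_mid between 0.056 and 0.064 m or z of cup_d_mid in the frame of cup_home_mid between 0.076 and 0.084 m) and horizontal distance between cup_home_mid and cup_bay below 0.01 m), for 0.2 s.
At the end, for the whole second after the job is handed in: The drawer stays latched shut (within 4 mm). Every cup is at rest in one stack on the drawer's own cup: upright within 0.12 rad, within 12 mm of its axis, a whole number of 20 mm steps (4 mm) above it; that cup is upright within 10 mm of the bay's centre. Every dowel lies or stands in the tray (value of joint drawer between -0.004 and 0.004 m and horizontal distance between each of cup_a_mid, cup_b_mid, cup_c_mid, cup_d_mid and cup_home_mid below 0.012 m and angle between each of cup_a_mid, cup_b_mid, cup_c_mid, cup_d_mid, cup_home_mid's own z axis and vertical below 0.12 rad and (z of cup_a_mid in the frame of cup_home_mid between 0.016 and 0.024 m or z of cup_a_mid in the frame of cup_home_mid between 0.036 and 0.044 m or z of cup_a_mid in the frame of cup_home_mid between 0.056 and 0.064 m or z of cup_a_mid in the frame of cup_home_mid between 0.076 and 0.084 m) and (z of cup_b_mid in the frame of cup_home_mid between 0.016 and 0.024 m or z of cup_b_mid in the frame of cup_home_mid between 0.036 and 0.044 m or z of cup_b_mid in the frame of cup_home_mid between 0.056 and 0.064 m or z of cup_b_mid in the frame of cup_home_mid between 0.076 and 0.084 m) and (z of cup_c_mid in the frame of cup_home_mid between 0.016 and 0.024 m or z of cup_c_mid in the frame of cup_home_mid between 0.036 and 0.044 m or z of cup_c_mid in the frame of cup_home_mid between 0.056 and 0.064 m or z of cup_c_mid in the frame of cup_home_mid between 0.076 and 0.084 m) and (z of cup_d_mid in the frame of cup_home_mid between 0.016 and 0.024 m or z of cup_d_mid in the frame of cup_home_mid between 0.036 and 0.044 m or z of cup_d_mid in the frame of cup_home_mid between 0.056 and 0.064 m or z of cup_d_mid in the frame of cup_home_mid between 0.076 and 0.084 m) and horizontal distance between cup_home_mid and cup_bay below 0.01 m and linear speed of each of cup_a, cup_b, cup_c, cup_d, cup_home, dowel_p, dowel_q below 0.03 m/s and x of dowel_p_mid in the frame of yellow_tray between -0.083 and 0.083 m and y of dowel_p_mid in the frame of yellow_tray between -0.123 and 0.123 m and z of each of dowel_p_mid, dowel_q_mid in the frame of yellow_tray below 0.055 m and x of dowel_q_mid in the frame of yellow_tray between -0.083 and 0.083 m and y of dowel_q_mid in the frame of yellow_tray between -0.123 and 0.123 m); the robot touches nothing.
It fails at once if the red hole saw standing on its teeth was moved more than 30 mm (distance of hole_saw_mid from where it was at the start of the episode above 0.03 m).
It fails at once if the tape measure was moved more than 30 mm (distance of tape_measure_mid from where it was at the start of the episode above 0.03 m).
Of cup_b, cup_c, cup_d only 2 to 3 are there at a start; the rules pass over those that are not, and their reading is None.
Of dowel_p, dowel_q only 1 to 2 are there at a start; the rules pass over those that are not, and their reading is None.
At some moment in a run one of cup_b, cup_c, cup_d may be knocked a few centimetres aside while the robot is not near it.
Once in a run the grip may slacken for a moment while it holds something.
It also fails if it takes over 210 s, if anything falls off the work surface, if the arm or the gripper's body presses on something with over 40 N, if the wrist force passes 120 N, or if a joint passes its speed limit or range.

## Working session

There is one attempt and no reset: what is moved stays moved. The work goes in short steps, Python scripts to look and compute and a tool call to move; the robot and the scene stay as the last step left them, time stands still between calls to the robot, and variables do not carry over. Pictures are saved under pics/ and viewed, at most 14 in all, crops included, and the job is handed in when it is done.

Besides the shell and the picture viewer there is one more tool, called after "Call:" by a JSON object that holds its "name" and its "arguments", one argument or row to a line. jog_arm: Moves the arm, as the interface text tells. Its arguments: {"type":"object","properties":{"motion":{"type":"array"},"force":{"type":"number"}},"required":["motion"]}

```bash
mkdir -p pics
cat > h.py <<'E'
import numpy as np,cv2
from scipy.spatial.transform import Rotation as R
from workcell import bot
def cam(name):
    """picture, depth, K, world_from_camera 4x4"""
    c=bot.get_calibration(name); s=bot.read_state()
    im,d=bot.read_camera(name)
    f=im.shape[0]/2/np.tan(np.radians(c["vfov"])/2)
    T=np.eye(4)
    if "rvec" in c:
        T[:3,:3]=R.from_rotvec(np.ravel(c["rvec"])).as_matrix();T[:3,3]=np.ravel(c["tvec"]);T=np.linalg.inv(T)
    else:
        W=np.eye(4);W[:3,:3]=R.from_rotvec(s["tcp_rot"]).as_matrix();W[:3,3]=s["tool_pos"]
        T=W@np.array(c["tool_from_camera"])
    return im,d,(f,c["cx"],c["cy"]),T
def cloud(d,K,T):
    f,cx,cy=K; v,u=np.indices(d.shape)
    P=np.stack([(u-cx)/f*d,(v-cy)/f*d,d],-1)@T[:3,:3].T+T[:3,3]
    P[d<=0]=np.nan
    return P
def ray(u,v,z,K,T):
    f,cx,cy=K; r=T[:3,:3]@np.array([(u-cx)/f,(v-cy)/f,1]); o=T[:3,3]
    return o+r*(z-o[2])/r[2]
def save(n,im): cv2.imwrite(f"pics/{n}.png",im[...,::-1])
E
python3 - <<'E'
from h import *
for n in("scene","top"):
    im,d,K,T=cam(n);save(n,im);np.savez(n,im=im,d=d,K=K,T=T);print(n,K,T.round(3).tolist(),(d>0).mean(), bot.get_calibration(n).keys())
s=bot.read_state();print(s);print(bot.get_calibration("wrist"))
E
```

```text
scene (np.float64(436.23868481003694), 319.1476167590077, 192.22821956359692) [[0.549, -0.665, 0.506, 0.101], [-0.836, -0.438, 0.331, -0.157], [0.001, -0.605, -0.796, 0.814], [0.0, 0.0, 0.0, 1.0]] 0.9960390625 dict_keys(['vfov', 'cx', 'cy', 'rvec', 'tvec'])
top (np.float64(510.48411864068447), 316.4690840413615, 198.94367313800308) [[0.316, -0.905, 0.285, 0.254], [-0.949, -0.301, 0.098, 0.057], [-0.003, -0.301, -0.953, 1.172], [0.0, 0.0, 0.0, 1.0]] 0.99596484375 dict_keys(['vfov', 'cx', 'cy', 'rvec', 'tvec'])
{'time': 0.1, 'q': array([ 1.13209439e+00,  2.64680628e-01,  1.60526916e+00, -3.97118026e-06,
        1.27372543e+00, -3.68969118e-02]), 'joint_vel': array([-9.89933503e-04, -2.30273124e-03, -3.30339046e-03,  5.26236310e-04,
       -5.94884981e-04,  4.76188116e-05]), 'joint_torque': array([-1.09313703e-03, -5.16710615e+01, -3.68589556e+01, -2.21834025e-04,
        6.31849121e-03,  7.91664228e-07]), 'tool_pos': array([0.26368936, 0.62062048, 0.23006752]), 'tcp_rot': array([-0.62681738, -3.07792711,  0.00318013]), 'wrist_force': array([0.79292266, 0.22723399, 0.53045992]), 'torque': array([ 0.00858647, -0.01004402,  0.04591643]), 'grip_force': 0.0, 'width': 1.0031611946312846}
{'vfov': 67.65318024136825, 'cx': 320.50344721646735, 'cy': 199.13168879563054, 'tool_from_camera': array([[ 4.74343972e-05, -9.50949799e-01, -3.09345241e-01,
         7.82953143e-02],
       [ 9.99999012e-01,  4.79766791e-04, -1.32150015e-03,
        -1.09074446e-03],
       [ 1.40509388e-03, -3.09344872e-01,  9.50948882e-01,
        -1.43351628e-01],
       [ 0.00000000e+00,  0.00000000e+00,  0.00000000e+00,
         1.00000000e+00]])}
```

View pics/scene.png

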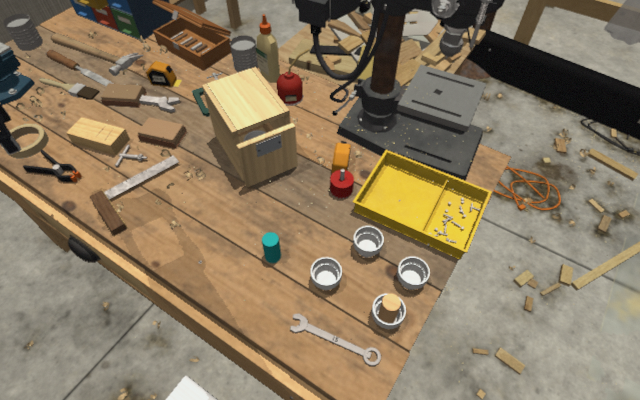

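View pics/top.png

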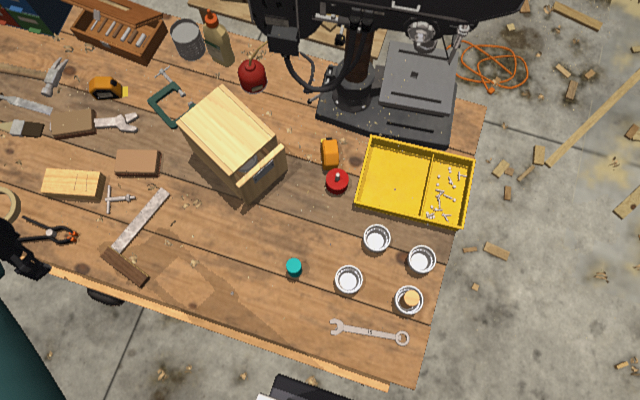

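Both views show four loose cups (top view: 376,238; 348,280; 421,260; 408,300, the last holding a dowel). The turquoise decoy is at (293,267), the red hole saw at (337,181), the tape at (330,152), the tray at (415,182) and the cabinet at (232,145) with its steel plate facing lower right.

Run:
```python
from h import *
for n in("scene","top"):
    z=np.load(n+".npz");im,d,K,T=[z[k] for k in("im","d","K","T")]
    P=cloud(d,K,T); hsv=cv2.cvtColor(im,cv2.COLOR_RGB2HSV)
    H,S,V=[hsv[...,i].astype(int) for i in range(3)]
    print("==",n)
    ws=(P[...,0]>0)&(P[...,0]<1.1)&(abs(P[...,1])<.8)
    def rep(name,m,zs=None,mn=25):
        k,l,st,c=cv2.connectedComponentsWithStats((m&ws).astype(np.uint8))
        for i in range(1,k):
            if st[i,4]>=mn:
                q=P[l==i]; cc=(np.nanpercentile(q,2,0)+np.nanpercentile(q,98,0))/2
                (x,y),(w,h),a=cv2.minAreaRect(q[:,:2].astype(np.float32)*1000)
                print(name,c[i].round(),st[i,4],"mid",cc.round(3),"rect",round(x),round(y),round(w),round(h),round(a),"z",np.nanpercentile(q[:,2],[2,98]).round(3))
    Z=P[...,2]
    rep("rim",(S<60)&(Z>.038)&(Z<.049))
    rep("red",((H<6)|(H>174))&(S>150)&(V>70)&(Z>.01))
    rep("orange",(H>8)&(H<21)&(S>200)&(V>130)&(Z>.01))
    rep("yellow",(H>22)&(H<30)&(S>200)&(Z>.035)&(Z<.05))
    rep("turq",(H>80)&(H<95)&(S>120)&(Z>.01))
    rep("cabtop",(Z>.158)&(Z<.172)&(P[...,0]>.2),mn=200)
    rep("plate",(S<90)&(Z>.085)&(Z<.14)&(V>60),mn=40)
    rep("dowel",(Z>.068)&(Z<.08)&(S>60))
    rep("fronttop",(Z>.136)&(Z<.144)&(S>60))
```

```text
== scene
rim [245.  61.] 78 mid [0.878 0.613 0.044] rect 872 608 27 69 35 z [0.038 0.049]
rim [157.  75.] 43 mid [0.686 0.768 0.043] rect 684 769 9 47 20 z [0.038 0.049]
rim [375. 122.] 205 mid [0.869 0.176 0.043] rect 866 171 68 90 21 z [0.038 0.049]
rim [368. 239.] 227 mid [0.546 0.014 0.043] rect 546 14 61 60 45 z [0.038 0.048]
rim [326. 272.] 242 mid [0.436 0.046 0.043] rect 437 47 63 59 34 z [0.039 0.048]
rim [413. 271.] 257 mid [ 0.532 -0.096  0.043] rect 532 -96 61 61 86 z [0.038 0.048]
rim [388. 313.] 208 mid [ 0.433 -0.092  0.043] rect 433 -93 57 61 11 z [0.039 0.048]
red [289.  84.] 468 mid [0.845 0.428 0.058] rect 854 454 117 61 74 z [0.035 0.082]
red [342. 180.] 304 mid [0.653 0.143 0.042] rect 653 145 56 58 5 z [0.039 0.045]
orange [339. 163.] 36 mid [0.684 0.169 0.05 ] rect 684 169 12 32 12 z [0.044 0.056]
yellow [464. 184.] 27 mid [ 0.793 -0.098  0.039] rect 794 -98 4 31 6 z [0.035 0.043]
turq [271. 247.] 414 mid [0.421 0.168 0.043] rect 422 169 34 32 57 z [0.012 0.074]
cabtop [443.  96.] 3463 mid [0.898 0.032 0.164] rect 901 33 166 159 7 z [0.16  0.169]
cabtop [245. 1
[... 2746 characters left out ...]
 z [0.068 0.08 ]
dowel [250.  68.] 150 mid [0.855 0.433 0.074] rect 855 431 40 46 38 z [0.068 0.08 ]
dowel [263. 178.] 98 mid [0.595 0.301 0.074] rect 594 300 8 132 60 z [0.069 0.079]
dowel [293. 264.] 137 mid [0.426 0.17  0.071] rect 426 171 31 32 44 z [0.068 0.074]
dowel [411. 297.] 202 mid [ 0.438 -0.091  0.074] rect 438 -90 32 33 40 z [0.07  0.079]
fronttop [120.  17.] 119 mid [0.848 0.755 0.14 ] rect 847 756 89 16 87 z [0.136 0.143]
fronttop [214.  29.] 76 mid [0.891 0.532 0.14 ] rect 887 530 25 43 22 z [0.136 0.144]
fronttop [353.  79.] 39 mid [0.863 0.175 0.14 ] rect 863 174 10 40 6 z [0.136 0.144]
fronttop [260. 165.] 365 mid [0.599 0.304 0.14 ] rect 599 304 16 135 63 z [0.136 0.143]
```

Run:
```python
from h import *
for n in("scene","top"):
    z=np.load(n+".npz");im,d,K,T=[z[k] for k in("im","d","K","T")]
    P=cloud(d,K,T); hsv=cv2.cvtColor(im,cv2.COLOR_RGB2HSV); H,S,V=[hsv[...,i].astype(int) for i in range(3)]
    Z=P[...,2]; near=(np.hypot(P[...,0]-.597,P[...,1]-.303)<.085)
    for lo,hi in((.06,.09),(.095,.128)):
        q=P[(Z>lo)&(Z<hi)&near&((S<90) if lo>.09 else (S>60))][:,:2]
        vx,vy,x,y=cv2.fitLine((q*1000).astype(np.float32),cv2.DIST_HUBER,0,.01,.01).ravel()
        print(n,lo,len(q),"front line dir deg",np.degrees(np.arctan2(vy,vx)),x,y)
    y=((H>21)&(H<31)&(S>170)&(V>90)&(P[...,0]>.5)&(P[...,0]<1)&(abs(P[...,1])<.35)&(Z<.1)).astype(np.uint8)
    k,l,st,c=cv2.connectedComponentsWithStats(y); i=1+st[1:,4].argmax()
    q=P[l==i]; print("tray",st[i],cv2.minAreaRect((q[:,:2]*1000).astype(np.float32)),np.percentile(q[:,2],[2,50,98]))
    w=(P[...,0]>.55)&(P[...,0]<1)&(P[...,1]<.3)&(P[...,1]>-.35)&(Z>.09)
    for hlo in(.09,.2,.35,.5): 
        q=P[w&(Z>hlo)]; print(hlo,len(q),q[:,:2].min(0).round(2) if len(q) else'', q.max(0).round(2) if len(q) else'')
```

```text
scene 0.06 560 front line dir deg -26.939926 590.662 299.13553
scene 0.095 273 front line dir deg -26.877897 591.2765 297.12595
tray [ 353  150  138  109 8024] ((718.3330078125, -24.97906494140625), (204.8230743408203, 268.9574279785156), 3.203035831451416) [0.00163248 0.00572293 0.04451754]
0.09 12944 [ 0.58 -0.05] [0.99 0.3  0.43]
0.2 6446 [ 0.77 -0.03] [0.92 0.3  0.43]
0.35 2667 [ 0.77 -0.03] [0.9  0.3  0.43]
0.5 0  
top 0.06 288 front line dir deg -26.881739 593.65894 300.4193
top 0.095 136 front line dir deg -26.61662 593.29755 298.57687
tray [ 354  135  121   94 6907] ((709.3934326171875, -32.406158447265625), (178.9064178466797, 257.2176818847656), 3.650595188140869) [-0.00142189  0.00406904  0.04396479]
0.09 15958 [ 0.59 -0.08] [0.99 0.3  0.56]
0.2 9401 [ 0.76 -0.08] [0.91 0.3  0.56]
0.35 7411 [ 0.76 -0.08] [0.88 0.3  0.56]
0.5 3039 [ 0.76 -0.08] [0.86 0.23 0.56]
```

Call:
{"name": "jog_arm", "arguments": {
  "motion": [
    [-1,0,0,0,3.8],
    [-1,-37,-16,0,0],
    [-1,-37,-16,0,0],
    [-1,-37,-16,0,0],
    [-1,-37,-16,0,0],
    [-1,-37,-16,0,0],
    [-1,-37,-16,0,0],
    [-1,-37,-16,0,0],
    [-1,-37,-16,0,0],
    [-1,-37,-16,0,0]
  ],
  "force": 40
}}

```text
time: 0.93
tool_pos: [0.4968, 0.3406, 0.2309]
tcp_rot: [-0.728, -3.056, 0.001]
wrist_force: [0.7, 0.5, 0.8]
width: -0.002
grip_force: 0.0
```

Call:
{"name": "jog_arm", "arguments": {
  "motion": [
    [-1,-37,-16,0,0],
    [-1,-37,-16,0,0],
    [-1,-32,-14,0,0],
    [-1,0,0,40,0],
    [-1,0,0,40,0],
    [-1,0,0,40,0],
    [-1,0,0,0,0]
  ]
}}

```text
time: 1.52
tool_pos: [0.5632, 0.2502, 0.1013]
tcp_rot: [-0.727, -3.042, 0.016]
wrist_force: [-2.5, -0.3, -1.3]
width: -0.002
grip_force: 0.0
```

Call:
{"name": "jog_arm", "arguments": {
  "motion": [
    [-1,0,12,0,0],
    [-1,0,12,0,0],
    [-1,0,10,0,0],
    [-1,0,0,0,0],
    [-1,0,0,0,0]
  ]
}}

```text
time: 1.93
tool_pos: [0.5872, 0.2858, 0.1139]
tcp_rot: [0.725, 3.053, 0.004]
wrist_force: [-0.4, 0.2, 0.0]
width: 0.003
grip_force: 0.0
```

Call:
{"name": "jog_arm", "arguments": {
  "motion": [
    [-1,0,3,0,0],
    [-1,0,3,0,0],
    [-1,0,3,0,0],
    [-1,0,2,0,0],
    [-1,0,0,0,0],
    [-1,0,0,0,0]
  ]
}}

```text
time: 2.43
tool_pos: [0.5884, 0.2896, 0.1123]
tcp_rot: [-0.728, -3.053, 0.012]
wrist_force: [-8.4, -15.2, 10.3]
width: -0.002
grip_force: 2.5
```

Call:
{"name": "jog_arm", "arguments": {
  "motion": [
    [-1,0,2,0,0],
    [-1,0,2,0,0],
    [-1,0,0,0,0],
    [-1,0,0,0,0]
  ]
}}

```text
time: 2.77
tool_pos: [0.5883, 0.2895, 0.1124]
tcp_rot: [-0.727, -3.05, 0.023]
wrist_force: [-15.2, -26.1, 17.7]
width: 0.004
grip_force: 2.8
```

Call:
{"name": "jog_arm", "arguments": {
  "motion": [
    [-1,0,-8,0,0],
    [-1,0,-12,0,0],
    [-1,0,-38,0,0],
    [-1,0,-40,0,0],
    [-1,0,-40,0,0],
    [-1,0,-40,0,0],
    [-1,0,-30,0,0]
  ]
}}

```text
time: 3.35
tool_pos: [0.4964, 0.1097, 0.1111]
tcp_rot: [-0.729, -3.056, 0.001]
wrist_force: [0.7, 0.1, 0.8]
width: -0.002
grip_force: 0.0
```

Run:
```python
from h import *
for n in("scene","top"):
    im,d,K,T=cam(n);save(n+"2",im);np.savez(n+"2",im=im,d=d,K=K,T=T)
    P=cloud(d,K,T);Z=P[...,2]
    q=P[(Z>.137)&(Z<.143)&(np.hypot(P[...,0]-.57,P[...,1]-.25)<.15)]; print(np.median(q,0),len(q))
```

```text
[0.57882025 0.30983906 0.14098936] 279
[0.59873698 0.30364962 0.13978008] 338
```

View pics/scene2.png

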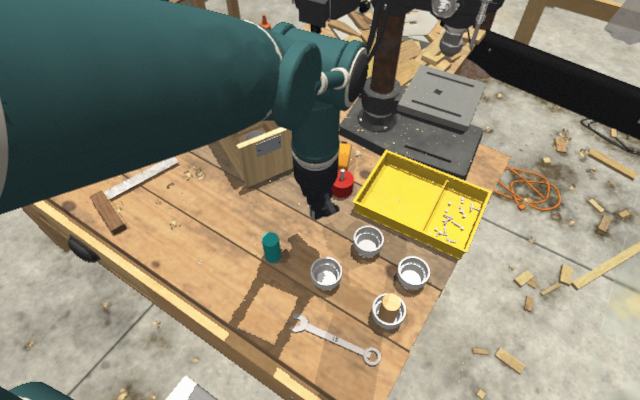

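The drawer still looks shut at 3.35 s. It may only be starting its glide, so I'll give it time while backing clear and opening the gripper.

Call:
{"name": "jog_arm", "arguments": {
  "motion": [
    [1,0,0,-40,0],
    [1,0,0,-40,0],
    [1,0,0,-20,0],
    [1,0,-20,0,0],
    [1,0,0,0,0],
    [1,0,0,0,0],
    [1,0,0,0,0],
    [1,0,0,0,0]
  ]
}}

```text
time: 4.12
tool_pos: [0.4889, 0.0944, 0.2103]
tcp_rot: [-0.728, -3.055, 0.0]
wrist_force: [0.4, -0.2, 0.4]
width: 0.999
grip_force: 0.0
```

Run:
```python
from h import *
im,d,K,T=cam("top")
P=cloud(d,K,T);Z=P[...,2]
q=P[(Z>.137)&(Z<.143)&(np.hypot(P[...,0]-.57,P[...,1]-.25)<.15)]; print(np.median(q,0),len(q))
q=P[(Z>.095)&(Z<.128)&(np.hypot(P[...,0]-.59,P[...,1]-.298)<.03)]; print(np.median(q,0),len(q))
im,d,K,T=cam("wrist");save("w1",im)
```

```text
[0.59672124 0.30484395 0.13982012] 353
[0.58964784 0.30056391 0.11266133] 135
```

View pics/w1.png

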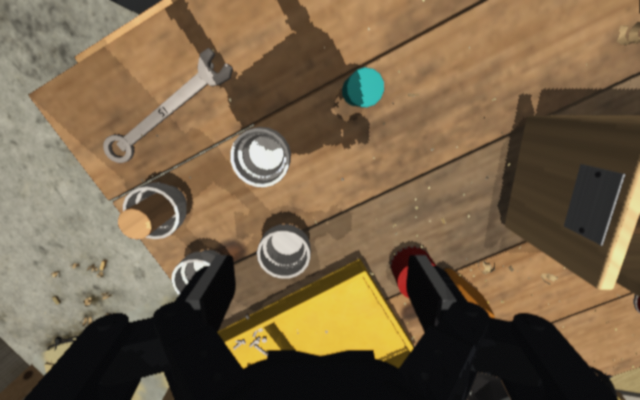

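The drawer is still shut. The wrist view (plate at 600,205) shows the wide finger linkages, which must have met the cabinet's top edge when I pressed along the closing line. I'll turn 90° so the slim side faces the plate.

Run:
```python
from h import *
s=bot.read_state();print(s["q"].round(3),s["tool_pos"],R.from_rotvec(s["tcp_rot"]).as_matrix().round(3).tolist())
```

```text
[ 0.14  -0.058  1.997  0.     1.205 -0.963] [0.48892156 0.09433027 0.21025658] [[-0.893, 0.451, -0.002], [0.451, 0.893, 0.0], [0.002, -0.001, -1.0]]
```

Call:
{"name": "jog_arm", "arguments": {
  "motion": [
    [-1,0,41,0,0],
    [-1,0,41,0,0],
    [-1,0,41,0,0],
    [-1,0,41,0,0],
    [-1,0,0,0,-7],
    [-1,0,0,0,-7],
    [-1,0,0,0,-7],
    [-1,0,0,0,-7],
    [-1,0,0,0,-7],
    [-1,0,0,0,-7]
  ]
}}

```text
time: 5.05
tool_pos: [0.563, 0.2407, 0.2102]
tcp_rot: [0.425, -3.111, 0.0]
wrist_force: [-0.3, 0.1, -0.8]
width: -0.001
grip_force: 0.0
```

Call:
{"name": "jog_arm", "arguments": {
  "motion": [
    [-1,0,0,0,-7],
    [-1,0,0,0,-7],
    [-1,0,0,0,-7],
    [-1,0,0,0,-7],
    [-1,0,0,0,-7],
    [-1,0,0,0,-7],
    [-1,0,0,30,-6],
    [-1,0,0,30,0],
    [-1,0,0,30,0],
    [-1,0,0,0,0]
  ]
}}

```text
time: 5.88
tool_pos: [0.558, 0.2386, 0.1134]
tcp_rot: [1.639, -2.665, -0.004]
wrist_force: [-2.2, -0.6, -0.9]
width: 0.0
grip_force: 0.0
```

Call:
{"name": "jog_arm", "arguments": {
  "motion": [
    [-1,-12,0,0,0],
    [-1,-12,0,0,0],
    [-1,-12,0,0,0],
    [-1,0,0,0,0],
    [-1,0,0,0,0]
  ]
}}

```text
time: 6.3
tool_pos: [0.5811, 0.274, 0.1233]
tcp_rot: [-1.646, 2.672, -0.001]
wrist_force: [0.2, -0.4, 0.2]
width: -0.0
grip_force: 0.0
```

Call:
{"name": "jog_arm", "arguments": {
  "motion": [
    [-1,-6,0,0,0],
    [-1,-6,0,0,0],
    [-1,-4,0,0,0],
    [-1,-3,0,0,0],
    [-1,-2,0,0,0],
    [-1,0,0,0,0],
    [-1,0,0,0,0]
  ]
}}

```text
time: 6.88
tool_pos: [0.5887, 0.2906, 0.1213]
tcp_rot: [1.645, -2.675, 0.001]
wrist_force: [-1.7, -2.4, 2.8]
width: 0.001
grip_force: 1.7
```

Call:
{"name": "jog_arm", "arguments": {
  "motion": [
    [-1,-2,0,0,0],
    [-1,-2,0,0,0],
    [-1,-2,0,0,0],
    [-1,-2,0,0,0],
    [-1,0,0,0,0],
    [-1,0,0,0,0]
  ]
}}

```text
time: 7.38
tool_pos: [0.5922, 0.2975, 0.1213]
tcp_rot: [1.645, -2.675, 0.001]
wrist_force: [-2.3, -3.9, 3.6]
width: -0.002
grip_force: 2.5
```

Call:
{"name": "jog_arm", "arguments": {
  "motion": [
    [-1,-2,0,0,0],
    [-1,-2,0,0,0],
    [-1,-2,0,0,0],
    [-1,0,0,0,0],
    [-1,0,0,0,0]
  ]
}}

```text
time: 7.8
tool_pos: [0.5935, 0.3, 0.1212]
tcp_rot: [1.642, -2.67, 0.004]
wrist_force: [-6.6, -12.2, 8.2]
width: 0.001
grip_force: 7.2
```

Call:
{"name": "jog_arm", "arguments": {
  "motion": [
    [-1,30,0,0,0],
    [-1,41,0,0,0],
    [-1,41,0,0,0],
    [-1,41,0,0,0],
    [-1,20,0,-35,0],
    [-1,0,0,-41,0],
    [-1,0,0,-41,0],
    [-1,0,0,-41,0],
    [1,0,0,0,0],
    [1,0,0,0,0]
  ]
}}

```text
time: 8.63
tool_pos: [0.5198, 0.1502, 0.2837]
tcp_rot: [-1.64, 2.668, -0.003]
wrist_force: [-0.2, -0.0, -0.3]
width: 0.274
grip_force: 0.0
```

Call:
{"name": "jog_arm", "arguments": {
  "motion": [
    [1,-20,0,0,0],
    [1,-20,0,0,0],
    [1,-20,0,0,0],
    [1,0,0,0,0],
    [1,0,0,0,0],
    [1,0,0,0,0],
    [1,0,0,0,0],
    [1,0,0,0,0],
    [1,0,0,0,0],
    [1,0,0,0,0]
  ]
}}

```text
time: 9.47
tool_pos: [0.5442, 0.2023, 0.2794]
tcp_rot: [-1.645, 2.676, -0.0]
wrist_force: [-0.7, -0.3, -0.8]
width: 1.002
grip_force: 0.0
```

Run:
```python
from h import *
im,d,K,T=cam("top")
P=cloud(d,K,T);Z=P[...,2]
q=P[(Z>.137)&(Z<.143)&(np.hypot(P[...,0]-.57,P[...,1]-.25)<.15)]; print(np.median(q,0),len(q))
im,d,K,T=cam("wrist");save("w2",im);np.savez("w2",im=im,d=d,K=K,T=T)
print(bot.read_state()["tool_pos"],bot.read_state()["q"].round(2))
```

```text
[nan nan nan] 0
[0.54430014 0.20244846 0.27949633] [ 0.31  0.06  1.75  0.    1.33 -2.36]
  return _methods._mean(a, axis=axis, dtype=dtype,
  ret = um.true_divide(
```

View pics/w2.png

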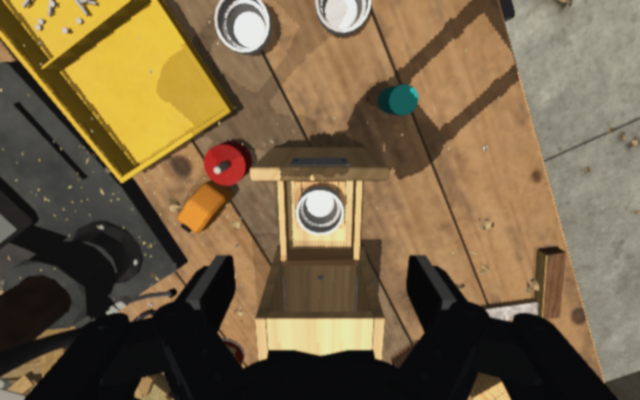

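The drawer is open and its own cup (320,210) stands empty, so there is only one dowel. Next I'll measure the home cup's rim and the loose cups with the wrist camera.

```bash
cat >> h.py <<'E'
def rim(P,xy,zr,r=.045):
    """centre and radius of circle enclosing the rim points near xy at height zr; and their height"""
    q=P[(np.hypot(P[...,0]-xy[0],P[...,1]-xy[1])<r)&(abs(P[...,2]-zr)<.006)]
    if len(q)<20: return None
    zt=np.percentile(q[:,2],90); q=q[q[:,2]>zt-.006]
    (x,y),rr=cv2.minEnclosingCircle((q[:,:2]*1000).astype(np.float32))
    q2=q[abs(np.hypot(q[:,0]*1000-x,q[:,1]*1000-y)-29.5)<4]
    A=np.c_[2*q2[:,:2],np.ones(len(q2))]; s=np.linalg.lstsq(A,(q2[:,:2]**2).sum(1),rcond=None)[0]
    return np.round([x,y,rr,zt*1000,s[0]*1e3,s[1]*1e3,len(q)],1)
def jogto(p):
    """tool-frame shift in mm to bring the TCP to p"""
    s=bot.read_state(); return (R.from_rotvec(s["tcp_rot"]).inv().apply(np.array(p)-s["tool_pos"])*1000).round(1)
E
python3 - <<'E'
from h import *
for k in range(2):
    im,d,K,T=cam("wrist");P=cloud(d,K,T)
    print(rim(P,(.57,.251),.065), rim(P,(.548,.0145),.044), rim(P,(.438,.047),.044))
    q=P[(abs(P[...,2]-.140)<.004)&(np.hypot(P[...,0]-.54,P[...,1]-.19)<.09)];print(np.median(q,0))
z=np.load("w2.npz");P=cloud(z["d"],z["K"],z["T"]);q=P[(abs(P[...,2]-.140)<.004)&(np.hypot(P[...,0]-.54,P[...,1]-.19)<.09)];print(np.median(q,0), rim(P,(.57,.251),.065))
E
```

```text
[570.6 249.7  31.1  66.3 570.6 249.1 460. ] [549.3  14.3  31.   45.7 549.   14.7 541. ] [440.7  48.8  30.5  45.8 440.   47.5 337. ]
[0.54002382 0.18791763 0.14047924]
[570.9 249.5  30.9  66.4 570.6 249.  462. ] [549.1  14.3  31.1  45.8 549.   14.7 534. ] [440.6  48.9  30.5  45.7 440.   47.6 340. ]
[0.53990517 0.18799056 0.14050535]
[0.5399597  0.18791014 0.14050517] [570.9 249.7  30.9  66.3 570.7 249.1 454. ]
```

Call:
{"name": "jog_arm", "arguments": {
  "motion": [
    [1,0,0,0,6],
    [1,0,0,0,6],
    [1,0,0,0,6],
    [1,0,0,0,6],
    [1,0,0,0,6],
    [1,31,-23,0,0],
    [1,31,-23,0,0],
    [1,31,-23,0,0],
    [1,31,-23,0,0],
    [1,31,-23,0,0]
  ]
}}

```text
time: 10.5
tool_pos: [0.4767, 0.0204, 0.2794]
tcp_rot: [-0.898, 3.01, -0.001]
wrist_force: [0.2, -0.2, -0.1]
width: 1.004
grip_force: 0.0
```

Call:
{"name": "jog_arm", "arguments": {
  "motion": [
    [0.6,31,-23,0,0],
    [0.6,31,-23,0,0],
    [0.6,32,-25,0,0],
    [0.6,0,0,20,0],
    [0.6,0,0,20,0],
    [0.6,0,0,0,0],
    [0.6,0,0,0,0]
  ]
}}

```text
time: 11.08
tool_pos: [0.4367, -0.0892, 0.2385]
tcp_rot: [0.895, -3.009, -0.002]
wrist_force: [-0.0, -0.5, 1.3]
width: 0.799
grip_force: 0.0
```

Run:
```python
from h import *
s=bot.read_state();print(s["tool_pos"],s["q"].round(2),s["width"])
im,d,K,T=cam("wrist");save("w3",im);P=cloud(d,K,T)
for c in((.437,-.091),(.534,-.094),(.549,.0145),(.44,.048)): print(rim(P,c,.044))
q=P[(np.hypot(P[...,0]-.437,P[...,1]+.091)<.03)&(P[...,2]>.07)&(P[...,2]<.08)]; print(len(q),cv2.minEnclosingCircle((q[:,:2]*1000).astype(np.float32)),np.median(q[:,2]))
```

```text
[ 0.43667065 -0.08917874  0.23845483] [-0.26 -0.19  2.06  0.    1.27 -2.41] 0.7988174729943672
[437.9 -92.2  30.9  45.6 437.7 -92.5 581. ]
[534.4 -96.   31.1  45.2 533.7 -96.  514. ]
[549.   13.4  31.1  45.1 548.5  13.2 487. ]
[439.2  46.5  31.3  45.1 439.1  45.5 503. ]
771 ((437.7768249511719, -92.46640014648438), 16.736135482788086) 0.07568265890612441
```

Call:
{"name": "jog_arm", "arguments": {
  "motion": [
    [0.6,1,-3,40,0],
    [0.6,0,0,40,0],
    [0.6,0,0,40,0],
    [0.6,0,0,40,0],
    [0.6,0,0,30,0],
    [0.6,0,0,0,0],
    [-1,0,0,0,0],
    [-1,0,0,0,0],
    [-1,0,0,0,0],
    [-1,0,0,0,0]
  ],
  "force": 40
}}

```text
time: 11.97
tool_pos: [0.4415, -0.0928, 0.0524]
tcp_rot: [-0.896, 3.006, -0.005]
wrist_force: [0.4, 1.1, 5.0]
width: 0.386
grip_force: 39.1
```

Call:
{"name": "jog_arm", "arguments": {
  "motion": [
    [-1,0,0,0,0],
    [-1,0,0,0,0],
    [-1,0,0,0,0],
    [-1,0,0,0,0]
  ]
}}

```text
time: 12.3
tool_pos: [0.4414, -0.0929, 0.0524]
tcp_rot: [-0.895, 3.006, -0.005]
wrist_force: [0.0, 1.8, 7.3]
width: 0.383
grip_force: 39.4
```

Call:
{"name": "jog_arm", "arguments": {
  "motion": [
    [-1,0,0,-15,0],
    [-1,0,0,-30,0],
    [-1,0,0,-40,0],
    [-1,0,0,-40,0],
    [-1,0,0,-20,0],
    [-1,0,0,0,0]
  ]
}}

```text
time: 12.8
tool_pos: [0.443, -0.0936, 0.2021]
tcp_rot: [-0.893, 2.999, -0.012]
wrist_force: [0.3, 0.6, 0.4]
width: 0.386
grip_force: 39.4
```

Run:
```python
from h import *
s=bot.read_state();print(s["tool_pos"],s["q"].round(2),s["width"],s["wrist_force"])
print(jogto((.68,.02,.19)))
im,d,K,T=cam("wrist");P=cloud(d,K,T)
for c in((.437,-.091),(.534,-.094),(.549,.0145),(.44,.048)): print(rim(P,c,.044))
im,d,K,T=cam("scene");save("s3",im)
```

```text
[ 0.44304669 -0.0935885   0.20213128] [-0.26 -0.16  2.1  -0.    1.18 -2.41] 0.38627405032268536 [0.29101141 0.59307127 0.42550417]
[-260.4  -34.5   14.9]
[437.9 -92.3  30.9  45.5 437.5 -92.6 567. ]
[532.8 -99.8  30.6  45.2 533.3 -97.2 312. ]
[570.2  16.9  21.5  44.7   0.    0.  169. ]
[439.3  46.4  31.3  45.1 439.   45.4 698. ]
```

View pics/s3.png

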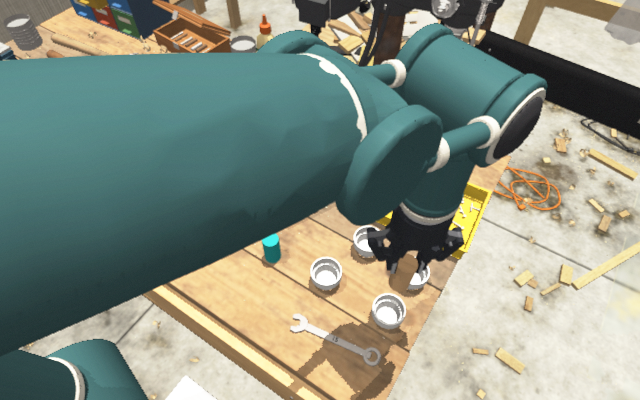

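Call:
{"name": "jog_arm", "arguments": {
  "motion": [
    [-1,-31,-3,0,0],
    [-1,-31,-3,0,0],
    [-1,-31,-3,0,0],
    [-1,-31,-3,0,0],
    [-1,-31,-3,0,0],
    [-1,-31,-3,0,0],
    [-1,-31,-3,0,0],
    [-1,-30,-5,0,0],
    [-1,0,0,30,0],
    [-1,0,0,30,0]
  ]
}}

```text
time: 13.73
tool_pos: [0.6618, 0.0221, 0.1337]
tcp_rot: [-0.898, 3.008, -0.001]
wrist_force: [-0.3, 0.1, -1.2]
width: 0.381
grip_force: 39.5
```

Call:
{"name": "jog_arm", "arguments": {
  "motion": [
    [-1,0,0,30,0],
    [-1,0,0,25,0],
    [-1,0,0,15,0],
    [-1,0,0,8,0],
    [-1,0,0,0,0],
    [-1,0,0,0,0]
  ]
}}

```text
time: 14.23
tool_pos: [0.6586, 0.0211, 0.0551]
tcp_rot: [0.896, -3.009, -0.001]
wrist_force: [0.8, -0.3, -0.7]
width: 0.387
grip_force: 39.4
```

Call:
{"name": "jog_arm", "arguments": {
  "motion": [
    [-1,0,0,3,0],
    [-1,0,0,0,0],
    [0.4,0,0,0,0],
    [0.4,0,0,0,0],
    [0.4,0,0,0,0],
    [0.4,0,0,0,0],
    [0.4,0,0,-30,0],
    [0.4,0,0,-40,0],
    [0.4,0,0,-40,0],
    [1,0,0,-40,0]
  ]
}}

```text
time: 15.07
tool_pos: [0.6589, 0.0211, 0.2046]
tcp_rot: [0.897, -3.01, -0.0]
wrist_force: [0.8, 0.4, 0.4]
width: 0.823
grip_force: 0.0
```

Call:
{"name": "jog_arm", "arguments": {
  "motion": [
    [1,15,0,-40,0],
    [1,40,0,0,0],
    [1,40,0,0,0],
    [1,40,0,0,0],
    [1,0,0,0,0],
    [1,0,0,0,0]
  ]
}}

```text
time: 15.57
tool_pos: [0.5452, -0.0533, 0.2426]
tcp_rot: [-0.893, 3.011, -0.0]
wrist_force: [0.3, 0.2, 0.2]
width: 0.999
grip_force: 0.0
```

Run:
```python
from h import *
s=bot.read_state();print(s["tool_pos"],s["q"].round(2),s["width"])
im,d,K,T=cam("wrist");save("w4",im);P=cloud(d,K,T)
for c in((.437,-.091),(.534,-.094),(.549,.0145),(.44,.048)): print(rim(P,c,.044))
```

```text
[ 0.54521635 -0.05334963  0.24255265] [-0.14  0.02  1.86  0.    1.26 -2.29] 0.9987246147095932
[437.9 -92.3  31.   45.7 438.3 -92.3 671. ]
[534.6 -95.8  30.8  45.6 534.2 -95.8 540. ]
[549.3  13.7  31.   45.4 549.   13.2 521. ]
[439.7  46.1  31.1  45.4 439.7  45.6 656. ]
```

View pics/w4.png

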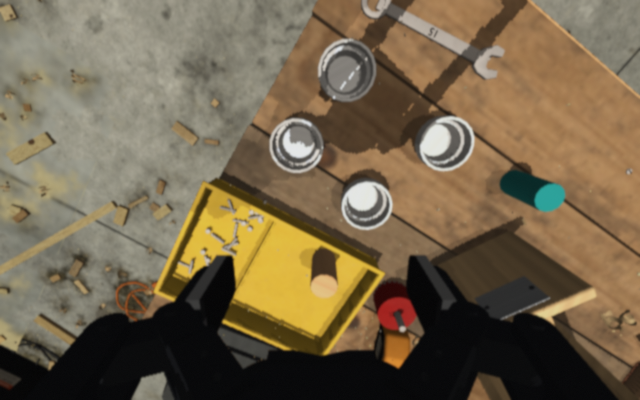

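The dowel is standing in the tray (324,275) and all four cups are empty and unmoved. I'll fetch the cups now, starting with the one at (549,14).

Call:
{"name": "jog_arm", "arguments": {
  "motion": [
    [1,-20,27,0,0],
    [1,-20,27,0,0],
    [1,0,0,35,0],
    [1,0,0,35,0],
    [1,0,0,35,0],
    [1,0,0,35,0],
    [1,0,0,0,0],
    [1,0,0,0,0],
    [1,0,0,0,0]
  ]
}}

```text
time: 16.37
tool_pos: [0.5527, 0.015, 0.1039]
tcp_rot: [-0.897, 3.008, -0.001]
wrist_force: [0.7, 0.4, -0.1]
width: 0.999
grip_force: 0.0
```

Run:
```python
from h import *
print(jogto((.5492,.0136,.010)),bot.read_state()["tool_pos"])
im,d,K,T=cam("wrist");P=cloud(d,K,T);print(rim(P,(.549,.0136),.044))
```

```text
[ 3.9  0.9 93.9] [0.5527475  0.01500837 0.10394257]
[ 549.2   13.9   31.1   45.3  548.7   13.5 1430. ]
```

Call:
{"name": "jog_arm", "arguments": {
  "motion": [
    [1,4,1,30,0],
    [1,1,0,30,0],
    [1,1,0,20,0],
    [1,0,0,8,0],
    [1,0,0,0,0],
    [1,0,0,0,0]
  ]
}}

```text
time: 16.92
tool_pos: [0.5471, 0.0121, 0.0163]
tcp_rot: [-0.896, 3.008, -0.001]
wrist_force: [-0.6, -0.5, 0.2]
width: 0.999
grip_force: 0.0
```

Run:
```python
from h import *
print(jogto((.5492,.0138,.010)),bot.read_state()["tool_pos"])
```

```text
[-2.7  0.3  6.3] [0.54712515 0.01205708 0.01626426]
```

Call:
{"name": "jog_arm", "arguments": {
  "motion": [
    [1,-3,0,5,0],
    [1,0,0,0,0],
    [-1,0,0,0,0],
    [-1,0,0,0,0],
    [-1,0,0,0,0],
    [-1,0,0,0,0],
    [-1,0,0,0,0],
    [-1,0,0,0,0]
  ],
  "force": 40
}}

```text
time: 17.58
tool_pos: [0.5487, 0.0138, 0.0105]
tcp_rot: [-0.896, 3.009, -0.001]
wrist_force: [-1.2, 0.8, 5.8]
width: 0.703
grip_force: 43.8
```

Call:
{"name": "jog_arm", "arguments": {
  "motion": [
    [-1,0,0,-15,0],
    [-1,0,0,-35,0],
    [-1,0,0,-40,0],
    [-1,0,0,-40,0],
    [-1,0,0,-20,0],
    [-1,0,0,0,-6],
    [-1,0,0,0,0]
  ]
}}

```text
time: 18.17
tool_pos: [0.549, 0.0137, 0.1617]
tcp_rot: [-1.056, 2.954, -0.003]
wrist_force: [0.4, 0.3, -1.4]
width: 0.71
grip_force: 43.8
```

Run:
```python
from h import *
s=bot.read_state();print(jogto((.5707,.2494,.17)),s["tool_pos"],s["width"],s["q"].round(2))
im,d,K,T=cam("wrist");P=cloud(d,K,T);save("w5",im)
# held cup: rim points near tool
p=s["tool_pos"]; q=P[(np.hypot(P[...,0]-p[0],P[...,1]-p[1])<.04)&(abs(P[...,2]-p[2]-.03)<.04)]
Q=R.from_rotvec(s["tcp_rot"]).inv().apply(q-p)*1000
h,e=np.histogram(Q[:,2],20);print(np.c_[e[:-1],h].round().tolist())
```

```text
[-166.2  168.5   -8.2] [0.5490374  0.01371368 0.16173808] 0.7095668133281008 [-0.02  0.08  1.95 -0.    1.11 -2.28]
[[-70.0, 212.0], [-66.0, 225.0], [-62.0, 510.0], [-59.0, 405.0], [-55.0, 341.0], [-51.0, 165.0], [-47.0, 418.0], [-43.0, 556.0], [-39.0, 406.0], [-36.0, 3747.0], [-32.0, 1501.0], [-28.0, 1395.0], [-24.0, 1306.0], [-20.0, 1221.0], [-16.0, 2148.0], [-13.0, 771.0], [-9.0, 640.0], [-5.0, 549.0], [-1.0, 505.0], [3.0, 2757.0]]
```

Call:
{"name": "jog_arm", "arguments": {
  "motion": [
    [-1,0,0,-30,0],
    [-1,-27,28,0,0],
    [-1,-27,28,0,0],
    [-1,-28,28,0,0],
    [-1,-28,28,0,0],
    [-1,-28,28,0,0],
    [-1,-28,28,0,-6],
    [-1,0,0,0,-6],
    [-1,0,0,0,-6],
    [-1,0,0,0,-6]
  ]
}}

```text
time: 19.05
tool_pos: [0.5685, 0.2495, 0.1863]
tcp_rot: [1.649, -2.668, -0.001]
wrist_force: [0.4, 0.1, -0.9]
width: 0.701
grip_force: 44.0
```

Call:
{"name": "jog_arm", "arguments": {
  "motion": [
    [-1,0,0,0,0],
    [-1,0,0,0,0],
    [-1,0,0,0,0]
  ]
}}

```text
time: 19.3
tool_pos: [0.5695, 0.2484, 0.1879]
tcp_rot: [1.639, -2.677, -0.001]
wrist_force: [-0.0, -0.5, -0.1]
width: 0.707
grip_force: 44.0
```

Run:
```python
from h import *
s=bot.read_state();print(jogto((.5707,.2494,.051)),s["tool_pos"],s["width"],s["q"].round(2),R.from_rotvec(s["tcp_rot"]).as_matrix().round(3)[:,0])
im,d,K,T=cam("wrist");save("w5",im);P=cloud(d,K,T)
print(rim(P,(.5707,.2494),.065))
```

```text
[ -1.7  -0.8 136.9] [0.56947467 0.24838243 0.18794346] 0.7065858177228401 [ 0.37  0.2   1.77 -0.    1.18 -2.3 ] [-0.455 -0.891  0.002]
[571.2 249.3  31.   66.3 570.6 249.1 664. ]
```

View pics/w5.png

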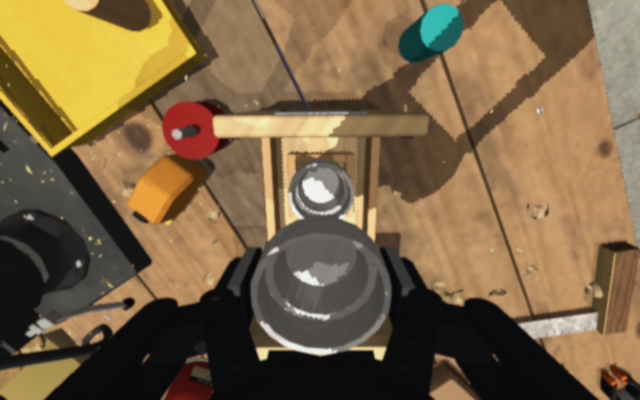

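Call:
{"name": "jog_arm", "arguments": {
  "motion": [
    [-1,-1,0,35,0],
    [-1,-1,-1,35,0],
    [-1,0,0,25,0],
    [-1,0,0,0,0],
    [-1,0,0,0,0],
    [-1,0,0,0,0]
  ]
}}

```text
time: 19.85
tool_pos: [0.5731, 0.2504, 0.0958]
tcp_rot: [-1.643, 2.675, -0.001]
wrist_force: [0.3, -1.1, 0.0]
width: 0.708
grip_force: 44.0
```

Run:
```python
from h import *
s=bot.read_state();print(jogto((.5708,.2493,.051)),s["tool_pos"],s["width"],s["wrist_force"])
```

```text
[ 2.1  1.6 44.8] [0.57307547 0.2504102  0.09580986] 0.7081848024951544 [ 0.34188651 -1.09648244  0.02649177]
```

Call:
{"name": "jog_arm", "arguments": {
  "motion": [
    [-1,2,1.5,8,0],
    [-1,0,0,8,0],
    [-1,0,0,8,0],
    [-1,0,0,6,0],
    [-1,0,0,6,0],
    [-1,0,0,4,0],
    [-1,0,0,0,0],
    [-1,0,0,0,0]
  ]
}}

```text
time: 20.52
tool_pos: [0.571, 0.2513, 0.0585]
tcp_rot: [-1.643, 2.673, 0.003]
wrist_force: [-6.9, 1.7, 19.7]
width: 0.709
grip_force: 53.7
```

Run:
```python
from h import *
s=bot.read_state();print(jogto((.5708,.2493,.051)),s["tool_pos"],s["width"],s["wrist_force"])
```

```text
[ 1.9 -0.7  7.5] [0.57104386 0.25131184 0.05853103] 0.7088899649934076 [-6.89464329  1.72618312 19.70633982]
```

Call:
{"name": "jog_arm", "arguments": {
  "motion": [
    [-1,1,0,-3,0],
    [-1,0,0,0,0],
    [0.7,0,0,0,0],
    [0.7,0,0,0,0],
    [0.7,0,0,0,0],
    [0.7,0,0,0,0],
    [0.7,0,0,-20,0],
    [0.7,0,0,-40,0],
    [0.7,0,0,-40,0],
    [0.7,0,0,-30,0]
  ]
}}

```text
time: 21.35
tool_pos: [0.5699, 0.2483, 0.1896]
tcp_rot: [-1.645, 2.675, -0.001]
wrist_force: [2.0, -0.0, 0.4]
width: 0.849
grip_force: 0.0
```

Run:
```python
from h import *
s=bot.read_state();print(s["tool_pos"],s["width"])
im,d,K,T=cam("wrist");save("w6",im);P=cloud(d,K,T)
print(rim(P,(.5707,.2494),.085),rim(P,(.44,.046),.044),rim(P,(.5345,-.096),.044))
```

```text
[0.56986491 0.24828293 0.18963271] 0.8489233519189241
[571.  248.4  31.   86.3 570.9 248.  980. ] None None
```

Call:
{"name": "jog_arm", "arguments": {
  "motion": [
    [1,0,0,0,6],
    [1,0,0,0,6],
    [1,0,0,0,6],
    [1,0,0,0,6],
    [1,37,-16,0,6],
    [1,37,-16,0,0],
    [1,37,-16,0,0],
    [1,37,-16,0,0],
    [1,37,-16,0,0],
    [1,35,-18,0,0]
  ]
}}

```text
time: 22.23
tool_pos: [0.4405, 0.0424, 0.1864]
tcp_rot: [0.898, -3.009, -0.0]
wrist_force: [-0.1, -0.6, 0.8]
width: 1.002
grip_force: 0.0
```

Call:
{"name": "jog_arm", "arguments": {
  "motion": [
    [1,0,0,35,0],
    [1,0,0,35,0],
    [1,0,0,25,0],
    [1,0,0,0,0],
    [1,0,0,0,0],
    [1,0,0,0,0]
  ]
}}

```text
time: 22.73
tool_pos: [0.4434, 0.0437, 0.0933]
tcp_rot: [-0.897, 3.01, -0.001]
wrist_force: [0.1, -0.5, 0.5]
width: 0.997
grip_force: 0.0
```

Run:
```python
from h import *
im,d,K,T=cam("wrist");P=cloud(d,K,T);r=rim(P,(.44,.046),.044,.05);print(r)
if r is not None: print(jogto((r[0]/1e3,r[1]/1e3,.017)),bot.read_state()["tool_pos"])
```

```text
[ 439.1   46.6   31.1   45.2  438.7   46.1 1594. ]
[ 2.9  5.2 77. ] [0.44413949 0.04384191 0.09401696]
```

Call:
{"name": "jog_arm", "arguments": {
  "motion": [
    [1,2,5,25,0],
    [1,0,0,25,0],
    [1,0,0,12,0],
    [1,0,0,8,0],
    [1,0,0,4,0],
    [1,0,0,0,0],
    [1,0,0,0,0]
  ]
}}

```text
time: 23.37
tool_pos: [0.4394, 0.0469, 0.0195]
tcp_rot: [-0.897, 3.009, -0.001]
wrist_force: [0.4, -0.1, 0.6]
width: 1.0
grip_force: 0.0
```

Run:
```python
from h import *
print(jogto((.439,.0464,.017)),bot.read_state()["tool_pos"])
```

```text
[ 0.6 -0.2  2.5] [0.43938675 0.04686734 0.01946712]
```

Call:
{"name": "jog_arm", "arguments": {
  "motion": [
    [1,1,0,2,0],
    [-1,0,0,0,0],
    [-1,0,0,0,0],
    [-1,0,0,0,0],
    [-1,0,0,0,0],
    [-1,0,0,0,0],
    [-1,0,0,0,0]
  ],
  "force": 50
}}

```text
time: 23.95
tool_pos: [0.4377, 0.0462, 0.0175]
tcp_rot: [-0.897, 3.01, -0.0]
wrist_force: [-3.6, 0.3, 7.8]
width: 0.717
grip_force: 52.8
```

Call:
{"name": "jog_arm", "arguments": {
  "motion": [
    [-1,0,0,-15,0],
    [-1,0,0,-35,0],
    [-1,0,0,-40,0],
    [-1,0,0,-40,0],
    [-1,0,0,-40,0],
    [-1,0,0,-35,0],
    [-1,0,0,0,0],
    [-1,0,0,0,0]
  ]
}}

```text
time: 24.62
tool_pos: [0.4391, 0.0462, 0.2244]
tcp_rot: [-0.895, 3.005, -0.003]
wrist_force: [0.1, -0.6, -1.9]
width: 0.711
grip_force: 55.0
```

Run:
```python
from h import *
s=bot.read_state();print(jogto((.571,.2486,.22)),s["tool_pos"],s["width"],s["q"].round(2))
```

```text
[-221.1   97.2    5.3] [0.43908079 0.04623545 0.22435382] 0.7112965043234439 [ 0.05 -0.19  2.09 -0.    1.24 -2.1 ]
```

Call:
{"name": "jog_arm", "arguments": {
  "motion": [
    [-1,-37,16,0,0],
    [-1,-37,16,0,0],
    [-1,-37,16,0,0],
    [-1,-37,16,0,0],
    [-1,-37,16,0,0],
    [-1,-36,17,0,-6],
    [-1,0,0,0,-6],
    [-1,0,0,0,-6],
    [-1,0,0,0,-6],
    [-1,0,0,0,-6]
  ]
}}

```text
time: 25.45
tool_pos: [0.5674, 0.2481, 0.2174]
tcp_rot: [1.65, -2.666, -0.002]
wrist_force: [-0.5, 0.6, -1.2]
width: 0.716
grip_force: 55.0
```

Call:
{"name": "jog_arm", "arguments": {
  "motion": [
    [-1,0,0,30,0],
    [-1,0,0,30,0],
    [-1,0,0,30,0],
    [-1,0,0,0,0],
    [-1,0,0,0,0],
    [-1,0,0,0,0]
  ]
}}

```text
time: 25.95
tool_pos: [0.5689, 0.2482, 0.1311]
tcp_rot: [1.645, -2.675, -0.0]
wrist_force: [0.6, -0.3, 0.0]
width: 0.713
grip_force: 55.1
```

Run:
```python
from h import *
s=bot.read_state();print(jogto((.571,.2488,.0777)),s["tool_pos"],s["width"],s["q"].round(2),s["tcp_rot"])
```

```text
[-1.5 -1.6 53.4] [0.56890501 0.24819798 0.13109576] 0.7132370397839137 [ 0.37  0.24  1.82 -0.    1.08 -2.3 ] [ 1.64500778e+00 -2.67524547e+00 -2.85803131e-04]
```

Call:
{"name": "jog_arm", "arguments": {
  "motion": [
    [-1,0,-2,10,0],
    [-1,0,0,10,0],
    [-1,0,0,8,0],
    [-1,0,0,8,0],
    [-1,0,0,6,0],
    [-1,0,0,5,0],
    [-1,0,0,0,0],
    [-1,0,0,0,0]
  ]
}}

```text
time: 26.62
tool_pos: [0.5706, 0.2473, 0.0838]
tcp_rot: [1.645, -2.675, -0.0]
wrist_force: [1.1, -0.3, -0.8]
width: 0.714
grip_force: 55.1
```

Run:
```python
from h import *
s=bot.read_state();print(jogto((.571,.2488,.0777)),s["tool_pos"],s["width"],s["wrist_force"])
```

```text
[-1.6  0.3  6.1] [0.57055796 0.24727958 0.08381131] 0.7140592602767313 [ 1.10913575 -0.32349295 -0.765495  ]
```

Well inserted with no contact force. I'll lower to the seat and release.

Call:
{"name": "jog_arm", "arguments": {
  "motion": [
    [-1,0,0,3,0],
    [-1,0,0,2,0],
    [-1,0,0,0,0],
    [0.7,0,0,0,0],
    [0.7,0,0,0,0],
    [0.7,0,0,0,0],
    [0.7,0,0,0,0],
    [0.7,0,0,-20,0],
    [0.7,0,0,-40,0],
    [0.7,0,0,-40,0]
  ]
}}

```text
time: 27.45
tool_pos: [0.5689, 0.2466, 0.1779]
tcp_rot: [1.643, -2.671, -0.002]
wrist_force: [2.3, 0.4, 0.2]
width: 0.848
grip_force: 0.0
```

Call:
{"name": "jog_arm", "arguments": {
  "motion": [
    [0.7,0,0,-35,0],
    [0.7,0,0,0,0],
    [0.7,0,0,0,0]
  ]
}}

```text
time: 27.7
tool_pos: [0.5731, 0.2483, 0.2185]
tcp_rot: [-1.642, 2.67, -0.002]
wrist_force: [0.1, -0.4, -0.3]
width: 0.85
grip_force: 0.0
```

Run:
```python
from h import *
s=bot.read_state();print(s["tool_pos"],s["width"])
im,d,K,T=cam("wrist");P=cloud(d,K,T)
print(rim(P,(.5707,.2494),.105))
```

```text
[0.57310482 0.24825357 0.21853804] 0.8502682392179969
[572.2 247.8  31.  106.2 572.1 247.5 927. ]
```

Call:
{"name": "jog_arm", "arguments": {
  "motion": [
    [1,0,0,0,6],
    [1,0,0,0,6],
    [1,0,0,0,6],
    [1,0,0,0,6],
    [1,0,0,0,6],
    [1,25,-30,0,0],
    [1,25,-30,0,0],
    [1,25,-30,0,0],
    [1,25,-30,0,0],
    [1,25,-30,0,0]
  ]
}}

```text
time: 28.58
tool_pos: [0.5462, 0.0519, 0.2116]
tcp_rot: [0.897, -3.006, -0.001]
wrist_force: [0.7, 0.4, -0.4]
width: 0.996
grip_force: 0.0
```

Call:
{"name": "jog_arm", "arguments": {
  "motion": [
    [1,25,-30,0,0],
    [1,24,-29,0,0],
    [1,24,-29,0,0],
    [1,23,-28,0,0],
    [1,0,0,40,0],
    [1,0,0,40,0],
    [1,0,0,35,0],
    [1,0,0,0,0],
    [1,0,0,0,0],
    [1,0,0,0,0]
  ]
}}

```text
time: 29.42
tool_pos: [0.5317, -0.0961, 0.0998]
tcp_rot: [0.897, -3.01, -0.0]
wrist_force: [0.5, -0.7, 0.7]
width: 1.003
grip_force: 0.0
```

Run:
```python
from h import *
im,d,K,T=cam("wrist");P=cloud(d,K,T);r=rim(P,(.5345,-.096),.044,.05);print(r)
if r is not None: print(jogto((r[0]/1e3,r[1]/1e3,.017)),bot.read_state()["tool_pos"])
print(rim(P,(.438,-.092),.044))
```

```text
[ 534.4  -95.9   31.    45.2  533.9  -96.2 1497. ]
[-1.2 -0.3 84.1] [ 0.53297973 -0.09629612  0.10113643]
[ 437.9  -92.2   31.2   45.4  438.4  -92.7 1986. ]
```

Call:
{"name": "jog_arm", "arguments": {
  "motion": [
    [1,-1,0,28,0],
    [1,0,0,25,0],
    [1,0,0,14,0],
    [1,0,0,8,0],
    [1,0,0,5,0],
    [1,0,0,0,0],
    [1,0,0,0,0]
  ]
}}

```text
time: 30.05
tool_pos: [0.5338, -0.0959, 0.0209]
tcp_rot: [-0.897, 3.009, -0.002]
wrist_force: [-0.6, 0.2, 0.2]
width: 1.003
grip_force: 0.0
```

Run:
```python
from h import *
print(jogto((.5342,-.096,.017)),bot.read_state()["tool_pos"])
```

```text
[-0.3 -0.3  3.9] [ 0.53376141 -0.09587355  0.02086498]
```

Call:
{"name": "jog_arm", "arguments": {
  "motion": [
    [1,0,0,4,0],
    [-1,0,0,0,0],
    [-1,0,0,0,0],
    [-1,0,0,0,0],
    [-1,0,0,0,0],
    [-1,0,0,0,0],
    [-1,0,0,0,0]
  ]
}}

```text
time: 30.63
tool_pos: [0.5332, -0.0958, 0.0165]
tcp_rot: [-0.896, 3.009, -0.001]
wrist_force: [-0.3, 0.0, 6.8]
width: 0.715
grip_force: 54.4
```

Call:
{"name": "jog_arm", "arguments": {
  "motion": [
    [-1,0,0,-15,0],
    [-1,0,0,-35,0],
    [-1,0,0,-40,0],
    [-1,0,0,-40,0],
    [-1,0,0,-40,0],
    [-1,0,0,-35,0],
    [-1,0,0,0,0],
    [-1,0,0,0,0]
  ]
}}

```text
time: 31.3
tool_pos: [0.5342, -0.0961, 0.2235]
tcp_rot: [-0.895, 3.005, -0.005]
wrist_force: [-0.3, 0.5, -2.6]
width: 0.711
grip_force: 54.7
```

Run:
```python
from h import *
s=bot.read_state();print(jogto((.572,.248,.22)),s["tool_pos"],s["width"],s["q"].round(2))
```

```text
[-220.   267.3    3.3] [ 0.53415761 -0.09609007  0.22354386] 0.7113515319291299 [-0.22  0.01  1.9  -0.    1.22 -2.37]
```

Call:
{"name": "jog_arm", "arguments": {
  "motion": [
    [-1,-24,30,0,0],
    [-1,-24,30,0,0],
    [-1,-24,30,0,0],
    [-1,-24,30,0,0],
    [-1,-24,30,0,0],
    [-1,-25,30,0,0],
    [-1,-25,29,0,0],
    [-1,-25,29,0,0],
    [-1,-25,29,0,0],
    [-1,0,0,0,-6]
  ]
}}

```text
time: 32.13
tool_pos: [0.5689, 0.2543, 0.2169]
tcp_rot: [1.059, -2.955, -0.005]
wrist_force: [0.9, -0.4, -0.8]
width: 0.717
grip_force: 54.8
```

Call:
{"name": "jog_arm", "arguments": {
  "motion": [
    [-1,0,0,0,-6],
    [-1,0,0,0,-6],
    [-1,0,0,0,-6],
    [-1,0,0,0,-6],
    [-1,0,0,30,0],
    [-1,0,0,30,0],
    [-1,0,0,10,0],
    [-1,0,0,0,0],
    [-1,0,0,0,0],
    [-1,0,0,0,0]
  ]
}}

```text
time: 32.97
tool_pos: [0.5709, 0.2484, 0.1511]
tcp_rot: [-1.645, 2.675, -0.0]
wrist_force: [0.4, 0.1, -0.6]
width: 0.711
grip_force: 54.8
```

Run:
```python
from h import *
s=bot.read_state();print(jogto((.572,.248,.098)),s["tool_pos"],s["width"])
```

```text
[-0.  -1.1 53.1] [0.57092354 0.24844433 0.1511036 ] 0.7113639102025054
```

Call:
{"name": "jog_arm", "arguments": {
  "motion": [
    [-1,0.5,-1,10,0],
    [-1,0,0,10,0],
    [-1,0,0,8,0],
    [-1,0,0,8,0],
    [-1,0,0,6,0],
    [-1,0,0,5,0],
    [-1,0,0,0,0],
    [-1,0,0,0,0]
  ]
}}

```text
time: 33.63
tool_pos: [0.5707, 0.2472, 0.1027]
tcp_rot: [1.645, -2.675, -0.0]
wrist_force: [0.6, 0.6, -1.1]
width: 0.712
grip_force: 54.8
```

Run:
```python
from h import *
s=bot.read_state();print(jogto((.572,.248,.098)),s["tool_pos"],s["width"],s["wrist_force"])
```

```text
[-1.3 -0.8  4.7] [0.57067179 0.24723339 0.10274991] 0.7122934187998725 [ 0.59346805  0.64761347 -1.05651382]
```

Call:
{"name": "jog_arm", "arguments": {
  "motion": [
    [-1,0,0,3,0],
    [-1,0,0,1,0],
    [-1,0,0,0,0],
    [0.7,0,0,0,0],
    [0.7,0,0,0,0],
    [0.7,0,0,0,0],
    [0.7,0,0,0,0],
    [0.7,0,0,-20,0],
    [0.7,0,0,-40,0],
    [0.7,0,0,-40,0]
  ]
}}

```text
time: 34.47
tool_pos: [0.5691, 0.2466, 0.1978]
tcp_rot: [1.643, -2.671, -0.002]
wrist_force: [-0.3, 0.9, 0.2]
width: 0.85
grip_force: 0.0
```

Call:
{"name": "jog_arm", "arguments": {
  "motion": [
    [0.7,0,0,-35,0],
    [0.7,0,0,0,0],
    [0.7,0,0,0,0],
    [0.7,0,0,0,0]
  ]
}}

```text
time: 34.8
tool_pos: [0.5708, 0.2473, 0.2343]
tcp_rot: [-1.646, 2.676, -0.0]
wrist_force: [-0.3, 0.0, -1.2]
width: 0.848
grip_force: 0.0
```

Run:
```python
from h import *
s=bot.read_state();print(s["tool_pos"],s["width"])
im,d,K,T=cam("wrist");P=cloud(d,K,T)
print(rim(P,(.5707,.2494),.125))
```

```text
[0.57081865 0.24727775 0.23434511] 0.8482240048737213
[572.7 247.7  30.9 126.3 572.5 247.2 946. ]
```

Call:
{"name": "jog_arm", "arguments": {
  "motion": [
    [1,0,0,0,6],
    [1,0,0,0,6],
    [1,0,0,0,6],
    [1,0,0,0,6],
    [1,0,0,0,6],
    [1,33,-23,0,0],
    [1,33,-23,0,0],
    [1,33,-23,0,0],
    [1,33,-23,0,0],
    [1,33,-23,0,0]
  ]
}}

```text
time: 35.68
tool_pos: [0.4933, 0.0594, 0.2316]
tcp_rot: [0.897, -3.006, -0.001]
wrist_force: [0.7, -0.7, -0.1]
width: 1.001
grip_force: 0.0
```

Call:
{"name": "jog_arm", "arguments": {
  "motion": [
    [1,33,-24,0,0],
    [1,33,-24,0,0],
    [1,33,-24,0,0],
    [1,33,-24,0,0],
    [1,0,0,40,0],
    [1,0,0,40,0],
    [1,0,0,40,0],
    [1,0,0,15,0],
    [1,0,0,0,0],
    [1,0,0,0,0]
  ]
}}

```text
time: 36.52
tool_pos: [0.4355, -0.0913, 0.097]
tcp_rot: [0.895, -3.006, -0.005]
wrist_force: [0.5, -0.6, -0.2]
width: 0.998
grip_force: 0.0
```

Run:
```python
from h import *
im,d,K,T=cam("wrist");P=cloud(d,K,T);r=rim(P,(.438,-.092),.044,.05);print(r)
if r is not None: print(jogto((r[0]/1e3,r[1]/1e3,.017)),bot.read_state()["tool_pos"])
```

```text
[ 437.9  -92.3   30.9   45.2  437.4  -92.6 1521. ]
[-0.1 -0.8 81.9] [ 0.43749204 -0.09167242  0.09890092]
```

Call:
{"name": "jog_arm", "arguments": {
  "motion": [
    [1,0,-1,28,0],
    [1,0,0,25,0],
    [1,0,0,14,0],
    [1,0,0,8,0],
    [1,0,0,4,0],
    [1,0,0,0,0],
    [1,0,0,0,0],
    [1,0,0,0,0]
  ]
}}

```text
time: 37.23
tool_pos: [0.4399, -0.093, 0.0218]
tcp_rot: [-0.896, 3.008, -0.002]
wrist_force: [0.1, 0.1, -0.5]
width: 1.0
grip_force: 0.0
```

Run:
```python
from h import *
print(jogto((.4378,-.0924,.017)),bot.read_state()["tool_pos"])
```

```text
[1.4 1.7 4.7] [ 0.43989571 -0.09300598  0.02175085]
```

Call:
{"name": "jog_arm", "arguments": {
  "motion": [
    [1,1.5,1.5,5,0],
    [1,0,0,0,0],
    [-1,0,0,0,0],
    [-1,0,0,0,0],
    [-1,0,0,0,0],
    [-1,0,0,0,0],
    [-1,0,0,0,0],
    [-1,0,0,0,0]
  ]
}}

```text
time: 37.9
tool_pos: [0.4368, -0.0923, 0.016]
tcp_rot: [-0.897, 3.01, -0.001]
wrist_force: [-1.3, 0.3, 5.4]
width: 0.71
grip_force: 54.4
```

Call:
{"name": "jog_arm", "arguments": {
  "motion": [
    [-1,0,0,-15,0],
    [-1,0,0,-35,0],
    [-1,0,0,-40,0],
    [-1,0,0,-40,0],
    [-1,0,0,-40,0],
    [-1,0,0,-40,0],
    [-1,0,0,-15,0],
    [-1,0,0,0,0],
    [-1,0,0,0,0]
  ]
}}

```text
time: 38.65
tool_pos: [0.4367, -0.0923, 0.2407]
tcp_rot: [-0.896, 3.009, -0.002]
wrist_force: [0.7, -0.6, -1.7]
width: 0.706
grip_force: 54.7
```

Run:
```python
from h import *
s=bot.read_state();print(jogto((.5725,.2477,.24)),s["tool_pos"],s["width"],s["q"].round(2))
```

```text
[-299.7  210.3    0.8] [ 0.43668561 -0.09231951  0.24073834] 0.7064154062916713 [-0.26 -0.19  2.06 -0.    1.27 -2.41]
```

Call:
{"name": "jog_arm", "arguments": {
  "motion": [
    [-1,-33,23,0,0],
    [-1,-33,23,0,0],
    [-1,-33,23,0,0],
    [-1,-33,23,0,0],
    [-1,-33,23,0,0],
    [-1,-33,24,0,0],
    [-1,-34,24,0,0],
    [-1,-34,24,0,0],
    [-1,-34,23,0,0],
    [-1,0,0,0,-6]
  ]
}}

```text
time: 39.48
tool_pos: [0.5725, 0.2537, 0.2352]
tcp_rot: [1.058, -2.954, -0.005]
wrist_force: [-0.2, -0.1, -1.0]
width: 0.711
grip_force: 54.7
```

Call:
{"name": "jog_arm", "arguments": {
  "motion": [
    [-1,0,0,0,-6],
    [-1,0,0,0,-6],
    [-1,0,0,0,-6],
    [-1,0,0,0,-6],
    [-1,0,0,30,0],
    [-1,0,0,30,0],
    [-1,0,0,10,0],
    [-1,0,0,0,0],
    [-1,0,0,0,0],
    [-1,0,0,0,0]
  ]
}}

```text
time: 40.32
tool_pos: [0.573, 0.2479, 0.1709]
tcp_rot: [-1.645, 2.676, -0.0]
wrist_force: [0.2, -0.0, -0.9]
width: 0.707
grip_force: 54.7
```

Run:
```python
from h import *
s=bot.read_state();print(jogto((.5725,.2477,.117)),s["tool_pos"],s["width"])
```

```text
[ 0.4  0.4 53.9] [0.57299256 0.247904   0.1708544 ] 0.70715555000715
```

Call:
{"name": "jog_arm", "arguments": {
  "motion": [
    [-1,1,0.5,10,0],
    [-1,0,0,10,0],
    [-1,0,0,8,0],
    [-1,0,0,8,0],
    [-1,0,0,6,0],
    [-1,0,0,5,0],
    [-1,0,0,0,0],
    [-1,0,0,0,0]
  ]
}}

```text
time: 40.98
tool_pos: [0.5714, 0.247, 0.1228]
tcp_rot: [1.645, -2.675, -0.0]
wrist_force: [0.7, 0.4, -0.0]
width: 0.708
grip_force: 54.7
```

Run:
```python
from h import *
s=bot.read_state();print(jogto((.5725,.2477,.117)),s["tool_pos"],s["width"],s["wrist_force"])
```

```text
[-1.2 -0.7  5.8] [0.57135767 0.24697864 0.12277022] 0.7076777465964724 [ 0.65946255  0.42642814 -0.01722805]
```

Call:
{"name": "jog_arm", "arguments": {
  "motion": [
    [-1,0,0,4,0],
    [-1,0,0,1,0],
    [-1,0,0,0,0],
    [0.7,0,0,0,0],
    [0.7,0,0,0,0],
    [0.7,0,0,0,0],
    [0.7,0,0,0,0],
    [0.7,0,0,-20,0],
    [0.7,0,0,-40,0],
    [0.7,0,0,-40,0]
  ]
}}

```text
time: 41.82
tool_pos: [0.5697, 0.2463, 0.2166]
tcp_rot: [1.642, -2.671, -0.002]
wrist_force: [0.7, 1.1, -0.1]
width: 0.849
grip_force: 0.0
```

Call:
{"name": "jog_arm", "arguments": {
  "motion": [
    [0.7,0,0,-35,0],
    [0.7,0,0,0,0],
    [0.7,0,0,0,0],
    [0.7,0,0,0,0]
  ]
}}

```text
time: 42.15
tool_pos: [0.5714, 0.247, 0.2531]
tcp_rot: [1.646, -2.676, -0.0]
wrist_force: [-1.1, 0.4, -0.8]
width: 0.848
grip_force: 0.0
```

Run:
```python
from h import *
s=bot.read_state();print(s["tool_pos"],s["width"])
im,d,K,T=cam("wrist");P=cloud(d,K,T);save("w7",im)
print(rim(P,(.5707,.2494),.145))
q=P[(abs(P[...,2]-.140)<.004)&(np.hypot(P[...,0]-.54,P[...,1]-.19)<.09)&(np.hypot(P[...,0]-.572,P[...,1]-.248)>.04)];print(np.median(q,0))
```

```text
[0.57135014 0.2469712  0.25308074] 0.8484765280508839
[573.8 247.4  31.  146.2 573.5 247.  951. ]
[0.54090468 0.18822202 0.14047546]
```

View pics/w7.png

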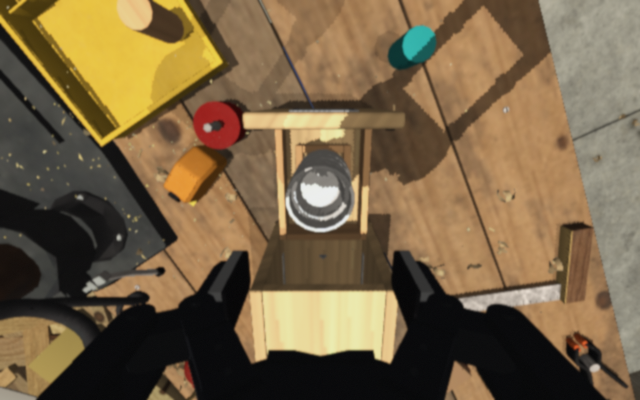

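The stack's top rim is at 146 mm, four 20 mm steps above the home cup, so it's straight and fully seated. The other tools haven't moved. Now I'll push the drawer in.

Call:
{"name": "jog_arm", "arguments": {
  "motion": [
    [-1,40,0,0,0],
    [-1,40,0,0,0],
    [-1,40,0,0,0],
    [-1,5,0,0,0],
    [-1,0,0,40,0],
    [-1,0,0,40,0],
    [-1,0,0,35,0],
    [-1,0,0,15,0],
    [-1,0,0,0,0],
    [-1,0,0,0,0]
  ]
}}

```text
time: 43.03
tool_pos: [0.5134, 0.1353, 0.1209]
tcp_rot: [1.643, -2.672, -0.003]
wrist_force: [-0.3, 1.0, 0.5]
width: 0.002
grip_force: 0.0
```

Run:
```python
from h import *
s=bot.read_state();print(s["tool_pos"],s["width"],s["q"].round(2));print(jogto((.537,.181,.121)),jogto((.5935,.300,.121)))
```

```text
[0.51336457 0.13529981 0.12088118] 0.0016290719196683328 [ 0.21  0.09  2.02  0.    1.03 -2.46]
[-51.4  -0.5  -0.3] [-183.1    2.8   -0.7]
```

Call:
{"name": "jog_arm", "arguments": {
  "motion": [
    [-1,-15,0,0,0],
    [-1,-12,0,0,0],
    [-1,-6,0,0,0],
    [-1,-4,0,0,0],
    [-1,-4,0,0,0],
    [-1,-4,0,0,0],
    [-1,-5,0,0,0],
    [-1,-5,0,0,0],
    [-1,-5,0,0,0],
    [-1,-5,0,0,0]
  ]
}}

```text
time: 43.87
tool_pos: [0.5445, 0.1936, 0.1233]
tcp_rot: [1.645, -2.676, 0.0]
wrist_force: [-1.9, -2.7, 2.5]
width: -0.002
grip_force: 1.7
```

Call:
{"name": "jog_arm", "arguments": {
  "motion": [
    [-1,-5,0,0,0],
    [-1,-5,0,0,0],
    [-1,-5,0,0,0],
    [-1,-5,0,0,0],
    [-1,-5,0,0,0],
    [-1,-5,0,0,0],
    [-1,-5,0,0,0],
    [-1,-5,0,0,0],
    [-1,-5,0,0,0],
    [-1,-5,0,0,0]
  ]
}}

```text
time: 44.7
tool_pos: [0.5672, 0.2385, 0.1233]
tcp_rot: [1.646, -2.676, -0.0]
wrist_force: [-2.2, -5.7, 2.3]
width: -0.002
grip_force: 2.4
```

Call:
{"name": "jog_arm", "arguments": {
  "motion": [
    [-1,-5,0,0,0],
    [-1,-5,0,0,0],
    [-1,-5,0,0,0],
    [-1,-5,0,0,0],
    [-1,-5,0,0,0],
    [-1,-5,0,0,0],
    [-1,-5,0,0,0],
    [-1,-5,0,0,0],
    [-1,0,0,0,0],
    [-1,0,0,0,0]
  ]
}}

```text
time: 45.53
tool_pos: [0.5845, 0.273, 0.1232]
tcp_rot: [1.644, -2.674, 0.001]
wrist_force: [-4.6, -5.6, 4.5]
width: -0.001
grip_force: 3.7
```

Call:
{"name": "jog_arm", "arguments": {
  "motion": [
    [-1,-4,0,0,0],
    [-1,-4,0,0,0],
    [-1,-4,0,0,0],
    [-1,-4,0,0,0],
    [-1,-3,0,0,0],
    [-1,-3,0,0,0],
    [-1,-2,0,0,0],
    [-1,-2,0,0,0],
    [-1,0,0,0,0],
    [-1,0,0,0,0]
  ]
}}

```text
time: 46.37
tool_pos: [0.5967, 0.2972, 0.1231]
tcp_rot: [1.645, -2.676, -0.0]
wrist_force: [-3.4, -4.8, 2.9]
width: 0.0
grip_force: 2.4
```

Call:
{"name": "jog_arm", "arguments": {
  "motion": [
    [-1,-2,0,0,0],
    [-1,-2,0,0,0],
    [-1,-2,0,0,0],
    [-1,-2,0,0,0],
    [-1,0,0,0,0],
    [-1,0,0,0,0]
  ]
}}

```text
time: 46.87
tool_pos: [0.5973, 0.2983, 0.1231]
tcp_rot: [1.639, -2.665, 0.007]
wrist_force: [-12.3, -21.0, 14.5]
width: 0.003
grip_force: 12.1
```

At the stop (24 N). I'll ease off, retreat and check.

Call:
{"name": "jog_arm", "arguments": {
  "motion": [
    [-1,6,0,0,0],
    [-1,6,0,0,0],
    [-1,8,0,0,0],
    [-1,15,0,0,0],
    [-1,30,0,0,0],
    [-1,40,0,0,0],
    [-1,40,0,0,0],
    [-1,40,0,0,0],
    [-1,0,0,-40,0],
    [-1,0,0,-40,0]
  ]
}}

```text
time: 47.7
tool_pos: [0.51, 0.1366, 0.1971]
tcp_rot: [1.636, -2.668, -0.008]
wrist_force: [1.7, 0.6, 0.7]
width: 0.002
grip_force: 0.0
```

Call:
{"name": "jog_arm", "arguments": {
  "motion": [
    [-1,0,0,-40,0],
    [-1,0,0,0,0],
    [-1,0,0,0,0],
    [-1,0,0,0,0],
    [-1,0,0,0,0],
    [-1,0,0,0,0],
    [-1,0,0,0,0],
    [-1,0,0,0,0],
    [-1,0,0,0,0],
    [-1,0,0,0,0]
  ]
}}

```text
time: 48.53
tool_pos: [0.5169, 0.1391, 0.2428]
tcp_rot: [1.645, -2.675, -0.0]
wrist_force: [0.5, -0.6, -0.5]
width: -0.002
grip_force: 0.0
```

Call:
{"name": "jog_arm", "arguments": {
  "motion": [
    [-1,0,0,0,0],
    [-1,0,0,0,0],
    [-1,0,0,0,0],
    [-1,0,0,0,0],
    [-1,0,0,0,0],
    [-1,0,0,0,0],
    [-1,0,0,0,0],
    [-1,0,0,0,0],
    [-1,0,0,0,0],
    [-1,0,0,0,0]
  ]
}}

```text
time: 49.37
tool_pos: [0.517, 0.1391, 0.2433]
tcp_rot: [-1.646, 2.676, -0.0]
wrist_force: [-0.5, -0.2, 0.1]
width: 0.0
grip_force: 0.0
```

Run:
```python
from h import *
s=bot.read_state();print(s["tool_pos"],s["wrist_force"])
for n in("wrist","scene"):
    im,d,K,T=cam(n);P=cloud(d,K,T);save(n+"_end",im)
    q=P[(abs(P[...,2]-.140)<.004)&(np.hypot(P[...,0]-.597,P[...,1]-.303)<.09)]
    q=q[abs((q[:,:2]-[.597,.303])@[.451,.893])<.02]; print(n,len(q),np.median(q,0) if len(q) else'')
    w=np.load("w2.npz") if n=="wrist" else None
```

```text
[0.51701157 0.13908318 0.24331653] [-0.48696427 -0.17558428  0.14120805]
wrist 0 
scene 242 [0.56852796 0.31488519 0.14089177]
```

View pics/wrist_end.png

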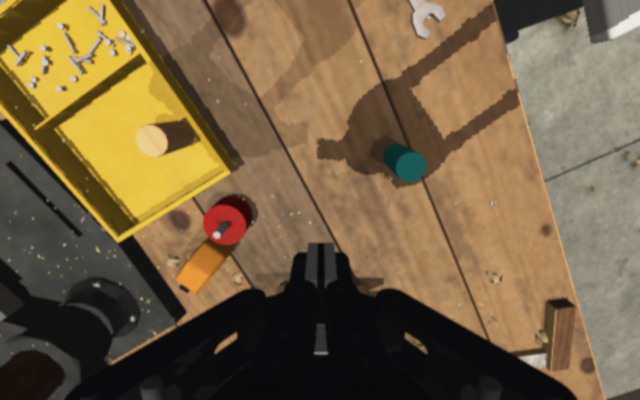

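The open-drawer area is empty, the dowel is in the tray (155,140), and the saw and tape are in place. I'll move the arm clear and measure the drawer front.

Call:
{"name": "jog_arm", "arguments": {
  "motion": [
    [-1,0,0,-30,6],
    [-1,0,0,-30,6],
    [-1,0,0,0,6],
    [-1,0,0,0,6],
    [-1,0,0,0,6],
    [-1,35,-20,0,0],
    [-1,35,-20,0,0],
    [-1,35,-20,0,0],
    [-1,35,-20,0,0],
    [-1,0,0,0,0]
  ]
}}

```text
time: 50.3
tool_pos: [0.4409, -0.0093, 0.3034]
tcp_rot: [0.889, -3.011, 0.005]
wrist_force: [0.5, 0.1, 0.0]
width: 0.0
grip_force: 0.0
```

Run:
```python
from h import *
print(bot.read_state()["tool_pos"])
for n in("top","scene","wrist"):
    im,d,K,T=cam(n);P=cloud(d,K,T);save(n+"_e2",im);Z=P[...,2]
    rel=(P[...,:2]-[.597,.303]); al=rel@np.array([.451,.893]); la=rel@np.array([.893,-.451])
    for lo,hi in((.136,.144),(.10,.128)):
        q=P[(Z>lo)&(Z<hi)&(abs(al)<.02)&(abs(la)<.06)]; print(n,lo,len(q),np.median(q,0) if len(q) else'')
```

```text
[ 0.44093224 -0.00933882  0.30341099]
top 0.136 327 [0.59675491 0.30553691 0.1396613 ]
top 0.1 223 [0.59095642 0.29914501 0.11430622]
scene 0.136 327 [0.59522822 0.30132505 0.14092454]
scene 0.1 460 [0.5924395  0.29627834 0.11459215]
wrist 0.136 0 
wrist 0.1 0
```

View pics/wrist_e2.png

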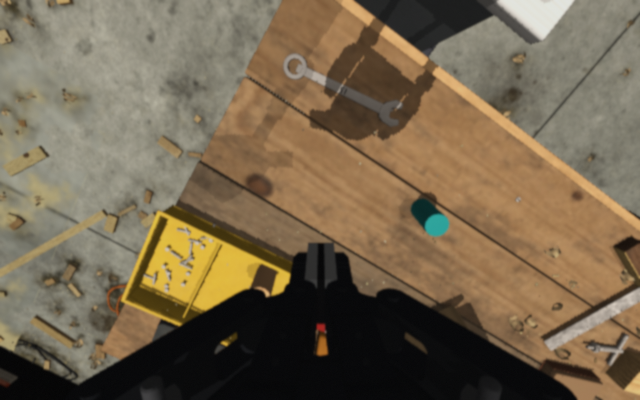

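The bench is clear of cups, and both fixed cameras put the drawer front where it was at the start: shut, and still shut 3 s after I let go. Handing in.

```bash
python3 -c "
from workcell import bot
print(bot.finish_job())"
```

```text
the job is handed in; nothing more can be done
None
```

The job is handed in, with no verdict returned: the drawer measured shut 3 s after release, all four loose cups were nested and seated on the drawer's cup before I closed it (I couldn't see the stack afterwards), the one dowel stands in the yellow tray, and the hole saw and tape measure appear unmoved.

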